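# Stack the two plates of a vial rack on its four posts

## Robot

A 6-joint arm with a two-finger parallel gripper is mounted at the origin on a cart in front of the work surface, level with it; the furniture and walls round the work are solid. World frame = base frame: x ahead of the robot, y to its left, z up, the work surface at z = 0. Lengths are in m, angles in rad, forces in N, time in s.
With the tool pointing down it reaches from about 0.375 to 0.9 m from the base axis. Payload 3.1 kg.
Tool frame: the origin (TCP) lies at the very end of the fingers, on their centre line; the grasp point (between the pads) lies 19 mm behind it; z points along the fingers, y is the line along which they close (so a half turn about z gives the same grasp; the last joint's range is limited). The gripper opens to 85 mm and grips with 20 to 120 N. Pads are 22 mm wide; open, the fingers measure 114 mm over their backs; the gripper's body (76 mm by 85 mm) begins 54 mm behind the grasp point. The pads swing forward as they close: fully open they stand 13 mm farther back than shut.
Start: joints at [-1.464, 0.527, 1.433, -0, 1.181, -0.178], TCP at [0.176, -0.6, 0.231] pointing down, gripper open.
Joint ranges: [-3.08, 3.08], [-0.75, 2.2], [0.22, 2.44], [-1.43, 4.57], [0, 2.65], [-2.85, 2.85]. Speed limits (rad/s): [2.79, 2.79, 3.14, 3.14, 3.14, 3.14].

## Interface

Orientations are given as a unit quaternion [w, x, y, z].
In Python, from rig import observe, imaging, ticket gives the robot as it stands.
- The arm moves only by the tool arm_command, never from a script. Its argument "rows" is a list of rows, each a list of 7 numbers: the shift along the tool's x, y, z in mm, then the turn, a rotation vector about the tool's x, y, z in rad, then the closure, from 0 (fully open) to 1 (shut). A call has 1 to 8 rows; each row is the pose to reach, as a shift and turn from the pose commanded when the call began, along the tool's axes at that moment; what a row does not reach only later rows make up. A row lasts 1/12 s, in which the tool goes at most 41.7 mm and 7.16 degrees, less where a joint would pass 70% of its speed; a pose out of reach is approached as far as the arm can. A call with a gripper value outside its range is refused whole. The fingers move at their own pace and stop on an object; the grip force is fixed at half the most. Time passes only in rows, so rows that repeat a pose let the fingers close. It gives the time, the measured TCP pose, the force, the opening and the grip force at its end, in the units of the state.
- observe(): the state, without advancing time (a new reading comes with each control period).
- imaging.snapshot(name): name is "side" or "top"; returns (picture, depth): 384x512x3 uint8, red, green, blue; 384x512 float32, m along the optical axis (not along the pixel's ray), 0 where there is no reading.
- imaging.camera_model(name): a dict with "intrinsics" (3x3 intrinsics, pixels), "k1" (the pictures are not rectified: a ray, as slopes to the right and down, at radius r is drawn at 1 + k1 r^2 times it, then the intrinsics apply), "world_from_camera" (4x4, takes a point from camera to world coordinates). Camera axes: x right, y up, looking along -z (the intrinsics and any distortion apply to the point x, -y, -z); pixel columns grow to the right and rows downward; lengths in m; the calibration is good to about 2 mm. A picture is of the moment at which its call begins. camera_model takes no time and is no camera call.
- ticket.hand_in(): hands the job in; it is judged then, once.
The state is a dict: "time": time; "qpos": joint angles; "dq": joint speeds; "joint_efforts": joint torques, N m; "tcp_pos": TCP position; "ee_rot": TCP orientation; "ft_force": force on the tool from outside, world axes, zero at the start; "torque": the same for the moment, N m; "opening": opening from 0.0 (shut) to 1.0 (fully open); "gripper_force": force on a finger pad.
Only numpy, scipy, OpenCV 4.12 (cv2) and the standard library are available. Lean on these libraries where they do the work, as an engineer would, in place of code of your own. Each camera call takes 0.05 s, during which the arm holds its last target. There are 200 camera calls.

## Task

Put the vial rack together: lower the spacer plate (a hole in each corner and one big window) over the four posts of the grey rack base until it lies flat on the white collars, then lower the vial plate (a hole in each corner and eight vial holes between them) over the same posts until it lies flat on the spacer plate. Lower the plates, do not drop them, and leave the third plate, which has only two post holes, lying where it is.

Things in the scene. Friction and masses are not known exactly. Their poses are not given: they have to be found in the camera images.
- rack_seat (a point): Rack base, fixed to the bench: grey slab 150 (x) x 84 (y) x 10 mm with four upright steel posts at x = +-50, y = +-16 mm. Each post is 8 mm thick, stands in a white collar (24 mm thick, its top 25 mm above the bench) and tapers over its last 7 mm to a 3 mm tip 62 mm above the bench (37 mm above the collar). This point is midway between the posts at the height of the collar tops, 25 mm above the bench; z up, x along the slab's long side.
- spacer_plate_centre (a point): Spacer plate, loose, lying flat on the bench: bare aluminium, 130 (x) x 60 (y) x 12 mm thick, 0.18 kg, an 18 mm through hole in each corner at x = +-50, y = +-16 mm and one rectangular window 68 x 38 mm in the middle. Grasp it across its 60 mm width at mid-length. This point is the plate's centre, half-way up (6 mm above its underside); x along its length, z up; a half turn about z makes no difference. Seated, this point is 6 mm above rack_seat.
- vial_plate_centre (a point): Vial plate, loose, lying flat on the bench: bare aluminium, 130 (x) x 60 (y) x 12 mm thick, 0.18 kg, the same four 18 mm corner holes at x = +-50, y = +-16 mm and eight 13 mm vial holes in two rows of four between them. Grasp it across its 60 mm width at mid-length. This point is the plate's centre, half-way up; x along its length, z up; a half turn about z makes no difference. Seated on the spacer plate, this point is 18 mm above rack_seat.
- other_plate_centre (a point): The other plate, to be left alone: same aluminium, outline and eight vial holes, but only two 18 mm post holes, at x = +-50, y = 0 mm, so it does not fit this base. This point is its centre, half-way up; x along its length.

How it is judged:
By the outcome, as a careful person would: the job done as asked, in the order asked, and still so for the second after the job is handed in, with the robot touching nothing.
It also fails if it takes over 61 s, if anything falls off the work surface, if the arm or the gripper's body presses on something with over 40 N, if the wrist force passes 120 N, or if a joint passes its speed limit or range.

## Working session

There is one attempt and no reset: what is moved stays moved. The work goes in short steps, Python scripts to look and compute and a tool call to move; the robot and the scene stay as the last step left them, time stands still between calls to the robot, and variables do not carry over. Pictures are saved under pics/ and viewed, at most 10 in all, crops included, and the job is handed in when it is done.

Besides the shell and the picture viewer there is one more tool, called after "Call:" as a command line: name --pt "numbers of a row" for each row, then --argument value for the rest. arm_command: Moves the arm, as the interface text tells. Its arguments: {"type":"object","properties":{"rows":{"type":"array","items":{"type":"array","items":{"type":"number"}}}},"required":["rows"]}

```bash
mkdir -p pics; ls; python3 - <<'E'
from rig import observe, imaging
import cv2, numpy as np
o=observe(); print({k:np.round(v,4) for k,v in o.items()})
for n in("top","side"):
    p,d=imaging.snapshot(n); m=imaging.camera_model(n); print(n,m)
    cv2.imwrite(f"pics/{n}0.png",p[...,::-1]); np.savez(f"{n}0.npz",p=p,d=d)
E
```

```text
pics
{'time': np.float64(0.0), 'qpos': array([-1.4645,  0.5285,  1.4339, -0.    ,  1.1814, -0.1785]), 'dq': array([ 0.0006, -0.0012, -0.0011, -0.0012, -0.0003,  0.0007]), 'joint_efforts': array([-5.00000e-04, -4.42357e+01, -1.78024e+01, -2.00000e-04,
        8.40000e-03,  0.00000e+00]), 'tcp_pos': array([ 0.1755, -0.5991,  0.2303]), 'ee_rot': array([-0.0011,  0.9899,  0.1419,  0.    ]), 'ft_force': array([-0.1309,  0.2302, -0.0247]), 'torque': array([ 0.0524,  0.0025, -0.0076]), 'gripper_force': np.float64(0.0), 'opening': np.float64(1.0022)}
top {'intrinsics': array([[348.29337264,   0.        , 254.18707238],
       [  0.        , 348.29337264, 197.28272812],
       [  0.        ,   0.        ,   1.        ]]), 'k1': -0.07965079508766476, 'world_from_camera': array([[ 0.01993114,  0.9900615 , -0.13921557,  0.41884692],
       [-0.99964199,  0.01724774, -0.02045518, -0.00780626],
       [-0.01785074,  0.13957343,  0.99005081,  0.9046299 ],
       [ 0.        ,  0.        ,  0.        ,  1.        ]])}
side {'intrinsics': array([[474.3201171 ,   0.        , 259.06036411],
       [  0.        , 474.3201171 , 193.83146256],
       [  0.        ,   0.        ,   1.        ]]), 'k1': -0.15739317707378522, 'world_from_camera': array([[-0.96200172,  0.19537862, -0.19073514,  0.32570154],
       [-0.27228341, -0.63436939,  0.72348961,  0.76339546],
       [ 0.02035787,  0.74793226,  0.6634628 ,  0.77234803],
       [ 0.        ,  0.        ,  0.        ,  1.        ]])}
```

View pics/top0.png

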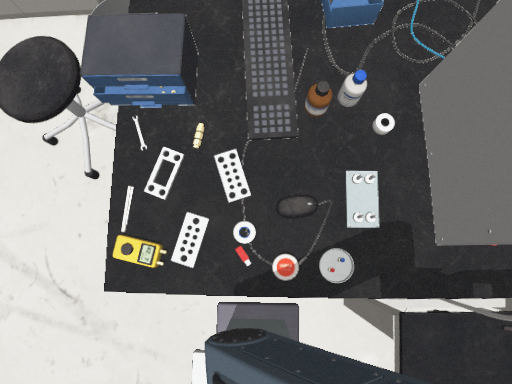

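View pics/side0.png

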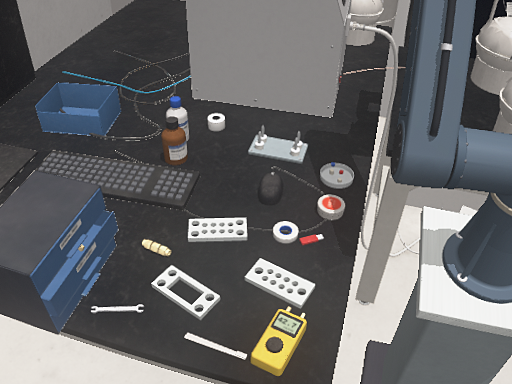

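The top view shows the spacer at about (164,173), plates at (232,175) and (190,240), and the rack at (363,199). A tall grey box stands to its right. Next I'll measure everything by ray casting.

```bash
cat > h.py <<'E'
import numpy as np, cv2
from rig import imaging
def ray(n,uv):
    m=imaging.camera_model(n);K=m["intrinsics"];T=m["world_from_camera"]
    uv=np.atleast_2d(np.asarray(uv,float)); s=(uv-K[:2,2])/[K[0,0],K[1,1]]
    r0=np.linalg.norm(s,axis=1,keepdims=True); r=r0.copy()
    for _ in range(30): r=r0/(1+m["k1"]*r*r)
    s=s*r/np.maximum(r0,1e-9)
    return T[:3,3],np.c_[s[:,0],-s[:,1],-np.ones(len(s))]@T[:3,:3].T
def plane(n,uv,z):
    o,d=ray(n,uv); return o+d*((z-o[2])/d[:,2])[:,None]
def depthpt(n,uv,d):
    o,r=ray(n,uv); return o+r*np.asarray(d).reshape(-1,1)
def project(n,P):
    m=imaging.camera_model(n);K=m["intrinsics"];T=m["world_from_camera"]
    c=(np.atleast_2d(P)-T[:3,3])@T[:3,:3]; s=np.c_[c[:,0]/-c[:,2],-c[:,1]/-c[:,2]]
    s=s*(1+m["k1"]*(s**2).sum(1,keepdims=True)); return s@K[:2,:2].T+K[:2,2]
def plates(n,p,boxes,z):
    """boxes: name->(u0,v0,u1,v1): bright blob, its outline rectangle on plane z, holes"""
    g=cv2.cvtColor(p,cv2.COLOR_RGB2GRAY)
    for k,(a,b,c,d) in boxes.items():
        s=4;G=cv2.resize(g[b:d,a:c],None,fx=s,fy=s,interpolation=cv2.INTER_CUBIC)
        M=(G>130).astype(np.uint8)
        cs,hi=cv2.findContours(M,cv2.RETR_CCOMP,cv2.CHAIN_APPROX_NONE)
        i=max((i for i in range(len(cs)) if hi[0][i][3]<0),key=lambda i:cv2.contourArea(cs[i]))
        W=lambda q:plane(n,(q+.5)/s-.5+[a,b],z)
        w=W(cs[i][:,0])[:,:2]*1000
        (ctr,wh,an)=cv2.minAreaRect(w.astype(np.float32))
        if wh[0]<wh[1]: an+=90
        print(k,"rect",np.round(ctr,1),np.round(wh,1),"yaw",round(an,1))
        e=np.array([np.cos(np.radians(an)),np.sin(np.radians(an))]);f=np.array([-e[1],e[0]])
        for j in range(len(cs)):
            if hi[0][j][3]==i and cv2.contourArea(cs[j])>20:
                h=W(cs[j][:,0])[:,:2]*1000; mm=cv2.moments(h.astype(np.float32)); q=np.array([mm['m10'],mm['m01']])/mm['m00']
                print("   hole d",round(2*np.sqrt(abs(mm['m00'])/np.pi),1),"at",np.round(q,1),"local",np.round([(q-ctr)@e,(q-ctr)@f],1))
E
python3 - <<'E'
from h import *
t=np.load("top0.npz")["p"];s=np.load("side0.npz")["p"]
plates("top",t,dict(sp=(138,140,190,205),A=(208,144,256,208),B=(165,206,215,272)),.012)
plates("side",s,dict(sp=(145,260,225,320),A=(182,212,252,247),B=(240,255,320,310)),.012)
c=[cv2.resize(x,(390,390),interpolation=cv2.INTER_CUBIC) for x in(t[140:205,205:270],t[206:271,160:225],t[165:230,335:400])]
c2=[cv2.resize(x,(390,260),interpolation=cv2.INTER_CUBIC) for x in(s[208:258,180:255],s[256:306,243:318],s[120:170,240:315])]
def grid(a): return np.vstack([np.hstack(a)])
im=np.vstack([cv2.resize(grid(c),(798,266)),cv2.resize(grid(c2),(798,180))])
cv2.imwrite("pics/crops.png",im[...,::-1])
E
```

```text
sp rect [606.8 251.3] [ 64.1 132.8] yaw 159.7
   hole d 15.9 at [554.2 253.2] local [49.9 16.5]
   hole d 16.1 at [565.4 283.3] local [ 49.9 -15.6]
   hole d 55.3 at [606.6 250.8] local [0.  0.6]
   hole d 16.4 at [647.7 218.8] local [-49.6  16.4]
   hole d 15.9 at [658.5 248.6] local [-49.4 -15.4]
A rect [602.7  70.3] [133.1  63. ] yaw 19.0
   hole d 16.2 at [550.1  69. ] local [-50.1  15.9]
   hole d 16.0 at [560.5  38.8] local [-50.1 -16.1]
   hole d 10.7 at [571.7  70.5] local [-29.1  10.3]
   hole d 10.8 at [578.5  51.1] local [-29.1 -10.2]
   hole d 10.8 at [589.7  77. ] local [-10.   10.6]
   hole d 10.7 at [596.7  57.2] local [ -9.9 -10.4]
   hole d 10.7 at [608.1  83.2] local [ 9.4 10.5]
   hole d 10.8 at [614.9  63.6] local [  9.4 -10.3]
   hole d 11.0 at [626.4  89.7] local [28.8 10.6]
   hole d 10.6 at [633.   69.5] local [ 28.5 -10.6]
   hole d 15.8 at [644.2 101.7] local [49.5 16.2]
   hole d 15.8 at [654.6  71.5] local [ 49.5 -15.8]
B rect [433.1 174.3] [ 62.7 133.3] yaw 163.8
   hole d 16.2 at [385.  187.7] local [49.9  0.6]
   hole d 11.4 at [402.1 172.1] local [29.1
[... 2784 characters left out ...]
e d 3.1 at [473.4 197.5] local [-32.9 -29.9]
   hole d 3.3 at [478.  196.2] local [-37.6 -30. ]
   hole d 3.1 at [482.6 194.9] local [-42.4 -29.9]
   hole d 8.6 at [401.  174.6] local [30.6 11.7]
   hole d 7.9 at [444.1 184.6] local [-8.1 -9.5]
   hole d 3.2 at [486.9 193.7] local [-46.8 -29.9]
   hole d 3.1 at [445.6 178.6] local [-11.3  -4.2]
   hole d 3.2 at [491.7 192.4] local [-51.9 -30. ]
   hole d 2.9 at [496.1 191. ] local [-56.5 -29.9]
   hole d 8.7 at [419.7 169.3] local [11.2 11.8]
   hole d 9.0 at [462.9 178.6] local [-27.9  -8.9]
   hole d 8.7 at [438.4 164.2] local [-8.2 11.6]
   hole d 8.4 at [456.8 159.3] local [-27.2  11.4]
   hole d 13.2 at [479.7 164.3] local [-48.    0.3]
```

View pics/crops.png

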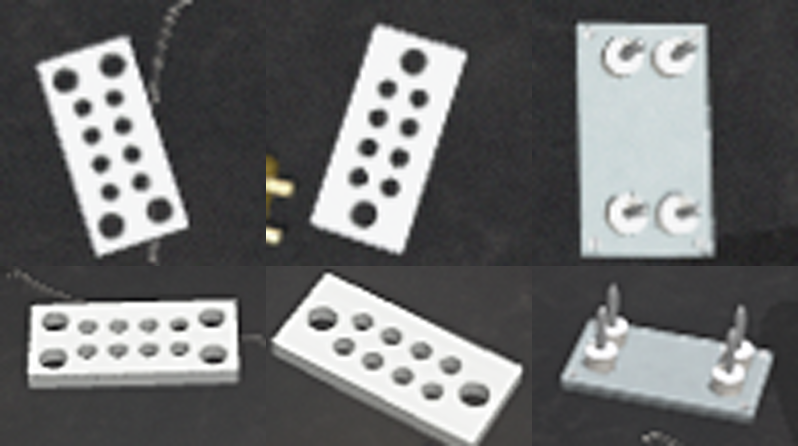

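Plate A at (232,175) has the four corner holes, so it is the vial plate. B at (190,240) has two post holes and stays put. Next I'll measure the rack and the cabinet clearance.

```bash
python3 - <<'E'
from h import *
T=np.load("top0.npz");S=np.load("side0.npz")
for n,D,(a,b,c,d) in(("top",T,(335,160,395,238)),("side",S,(240,118,315,170))):
    p=D["p"][b:d,a:c]; s=6
    G=cv2.resize(p,None,fx=s,fy=s,interpolation=cv2.INTER_CUBIC).astype(int); g=G.mean(2)
    sat=G.max(2)-G.min(2)
    M=((g>110)).astype(np.uint8); k,l,st,ce=cv2.connectedComponentsWithStats(M)
    i=1+st[1:,4].argmax(); M=(l==i).astype(np.uint8)
    cs,_=cv2.findContours(M,cv2.RETR_EXTERNAL,cv2.CHAIN_APPROX_NONE)
    w=plane(n,(max(cs,key=len)[:,0]+.5)/s-.5+[a,b],.010)[:,:2]*1000
    r=cv2.minAreaRect(w.astype(np.float32)); print(n,"slab",np.round(r[0],1),np.round(r[1],1),round(r[2],1))
    W=((g>215)&(sat<14)).astype(np.uint8); k,l,st,ce=cv2.connectedComponentsWithStats(W)
    for i in range(1,k):
        if st[i,4]>150: print("  collar",st[i,4],np.round(plane(n,(ce[i]+.5)/s-.5+[a,b],.025)[0]*1000,1),"px",np.round((ce[i]+.5)/s-.5+[a,b],1))
# obstacles: heights from the depth maps
P=[]
for n,D in(("top",T),("side",S)):
    v,u=np.nonzero(D["d"]>0); P.append(depthpt(n,np.c_[u,v],D["d"][v,u]))
P=np.vstack(P)
for x0 in np.arange(.2,1.0,.05):
    r=[]
    for y0 in np.arange(-.7,.5,.05):
        m=(P[:,0]>=x0)&(P[:,0]<x0+.05)&(P[:,1]>=y0)&(P[:,1]<y0+.05)&(P[:,2]>-.1)
        r.append("%4d"%(1000*np.percentile(P[m,2],99)) if m.sum()>5 else "   .")
    print("%.2f"%x0,*r)
E
```

```text
top slab [ 546.4 -270. ] [150.4  85.9] 0.5
  collar 4411 [ 601.6 -280.9   25. ] px [367.5 176.6]
  collar 1752 [ 595. -254.   25.] px [357.2 178.9]
  collar 854 [ 574.3 -267.    25. ] px [362.4 186.9]
  collar 228 [ 571.1 -286.    25. ] px [369.8 188.3]
  collar 257 [ 561.6 -269.5   25. ] px [363.5 191.8]
  collar 220 [ 560.  -246.9   25. ] px [354.8 192.2]
  collar 1350 [ 531.3 -296.4   25. ] px [374.2 203.7]
  collar 466 [ 521.2 -269.5   25. ] px [363.9 207.5]
  collar 165 [ 523.7 -257.9   25. ] px [359.4 206.4]
  collar 1952 [ 496.1 -286.    25. ] px [370.5 217.4]
  collar 1952 [ 496.2 -253.9   25. ] px [358.  217.2]
  collar 203 [ 483.5 -300.1   25. ] px [376.1 222.4]
  collar 157 [ 478.7 -229.9   25. ] px [348.7 223.9]
  collar 597 [ 475.6 -259.3   25. ] px [360.3 225.3]
side slab [ 547.7 -291.9] [151.4 143.9] 0.4
  collar 577 [ 592.5 -282.7   25. ] px [263.8 136.9]
  collar 973 [ 596.4 -250.3   25. ] px [259.2 143.2]
  collar 549 [ 491.9 -283.4   25. ] px [299.5 143.2]
  collar 998 [ 496.7 -250.6   25. ] px [295.2 149.7]
0.20   13   13    2    1    1    2    1    .    .    .   
[... 1242 characters left out ...]
    3    4   11   23   23   22    3    2   20    3    2    7    2    0    .
0.75    .    .    .    .    4  372   28   32    3   59  125  125   24   24   23    3    3  173  173  173  172  172  173    .
0.80    .    .    .    .    2  386    2    3  130  131  126  125   23   23   23    3    2  179  179  179  179  179  179    .
0.85    .    .    .    .    3  373    3    3   11   91    3    5   22   23   23    3    3  179  180  180  180  179  179    .
0.90    .    .   31   27   19   17    4    3   12   11   10    5   23   23   23    3    3  179  179  180  180  179  179    .
0.95   49    3   24   20   21   19   15   11   10    3   12    5   23   23   24    4    3  179  179  179  179  179  178    .
```

```bash
python3 - <<'E'
from h import *
for n in("top","side"):
    D=np.load(n+"0.npz"); v,u=np.nonzero(D["d"]>0); P=depthpt(n,np.c_[u,v],D["d"][v,u])
    for lo,hi in((.03,.15),(.15,.3),(.3,.7)):
        m=(P[:,0]>.15)&(P[:,0]<.42)&(P[:,1]>-.68)&(P[:,1]<-.38)&(P[:,2]>lo)&(P[:,2]<hi)
        if m.sum(): print(n,lo,hi,m.sum(),"px",u[m].min(),u[m].max(),v[m].min(),v[m].max(),"xyz",np.round(P[m].min(0),3),np.round(P[m].max(0),3))
    m=(P[:,1]>-.45)&(P[:,1]<-.3)&(P[:,2]>.1)&(P[:,0]>.4)&(P[:,0]<.9); print("cabinet y max",np.percentile(P[m,1],[90,99]))
E
```

```text
top 0.03 0.15 127 px 480 506 309 319 xyz [ 0.256 -0.565  0.031] [ 0.274 -0.545  0.148]
top 0.15 0.3 33 px 505 511 315 320 xyz [ 0.265 -0.55   0.15 ] [ 0.279 -0.537  0.178]
cabinet y max [-0.43605786 -0.43401659]
side 0.03 0.15 127 px 389 396 72 105 xyz [ 0.258 -0.565  0.032] [ 0.276 -0.543  0.149]
side 0.15 0.3 361 px 348 397 21 72 xyz [ 0.267 -0.551  0.15 ] [ 0.42  -0.494  0.298]
side 0.3 0.7 5 px 350 351 15 20 xyz [ 0.418 -0.527  0.303] [ 0.419 -0.496  0.309]
cabinet y max [-0.4363231  -0.43232498]
```

Call:
arm_command --pt "11 -38 0 0 0 0 0.1" --pt "22 -77 0 0 0 0 0.1" --pt "34 -115 0 0 0 -0.1 0.1" --pt "45 -154 0 0 0 -0.2 0.1" --pt "56 -192 0 0 0 -0.32 0.1" --pt "85 -215 0 0 0 -0.44 0.1" --pt "115 -240 0 0 0 -0.56 0.1" --pt "145 -265 0 0 0 -0.68 0.1"

```text
time: 0.77
tcp_pos: [0.2404, -0.303, 0.2313]
ee_rot: [-0.0, 0.885, 0.466, 0.0]
ft_force: [0.7, 0.1, 0.0]
opening: 0.898
gripper_force: 0.0
```

```bash
cat >> h.py <<'E'
from rig import observe
from scipy.spatial.transform import Rotation as R
SP=(606,252.7,159.7); VP=(601.7,72.2,19.1); RK=(546.5,-268.3,0.5)
def go(x,y,z,yaw):
    o=observe(); q=o["ee_rot"]; A=R.from_quat([q[1],q[2],q[3],q[0]]); p=o["tcp_pos"]*1000
    a=np.radians(yaw); B=R.from_matrix(np.array([[np.cos(a),np.sin(a),0],[np.sin(a),-np.cos(a),0],[0,0,-1]]).T)
    print("t",round(o["time"],2),"tcp",p.round(1),"f",o["ft_force"].round(1),"open",round(o["opening"],3),"grip",o["gripper_force"].round(1),
      "shift",A.inv().apply(np.array([x,y,z])-p).round(1),"turn",(A.inv()*B).as_rotvec().round(3),"q",o["qpos"].round(2))
E
python3 -c "
from h import *
go(SP[0],SP[1],150,SP[2])"
```

```text
Traceback (most recent call last):
  File "h.py", line 42, in go
    print("t",round(o["time"],2),"tcp",p.round(1),"f",o["ft_force"].round(1),"open",round(o["opening"],3),"grip",o["gripper_force"].round(1),
                                                                                                                 ^^^^^^^^^^^^^^^^^^^^^^^^
AttributeError: 'float' object has no attribute 'round'
```

```bash
sed -i 's/o\["gripper_force"\].round(1)/round(float(o["gripper_force"]),1)/' h.py
python3 -c "
from h import *
go(SP[0],SP[1],150,SP[2]);go(430,0,200,110)"
```

```text
t 0.77 tcp [ 240.4 -303.   231.3] f [0.7 0.1 0. ] open 0.898 grip 0.0 shift [665.  -13.5  81.4] turn [ 0.    -0.    -1.819] q [-1.19  0.21  1.99  0.    0.95 -0.59]
t 0.77 tcp [ 240.4 -303.   231.3] f [0.7 0.1 0. ] open 0.898 grip 0.0 shift [357.1 -15.4  31.3] turn [ 0.    -0.    -0.951] q [-1.19  0.21  1.99  0.    0.95 -0.59]
```

Call:
arm_command --pt "40 8 0 0 0 -0.12 0.1" --pt "80 14 5 0 0 -0.24 0.1" --pt "121 18 10 0 0 -0.36 0.1" --pt "162 20 15 0 0 -0.48 0.1" --pt "203 20 20 0 0 -0.6 0.1" --pt "244 18 24 0 0 -0.72 0.1" --pt "285 12 28 0 0 -0.84 0.1" --pt "326 5 31 0 0 -0.95 0.1"

```text
time: 1.43
tcp_pos: [0.4308, -0.0377, 0.1999]
ee_rot: [-0.0, 0.573, 0.819, -0.0]
ft_force: [0.4, -1.2, 0.2]
opening: 0.902
gripper_force: 0.0
```

```bash
python3 -c "
from h import *
go(SP[0],SP[1],70,SP[2])"
```

```text
t 1.43 tcp [430.8 -37.7 199.9] f [ 0.4 -1.2  0.2] open 0.902 grip 0.0 shift [212.8 264.1 129.9] turn [-0.    -0.    -0.867] q [-0.35  0.32  1.93 -0.    0.89 -0.7 ]
```

Call:
arm_command --pt "25 31 10 0 0 -0.1 0.1" --pt "50 62 20 0 0 -0.21 0.1" --pt "75 93 35 0 0 -0.32 0.1" --pt "100 124 50 0 0 -0.43 0.1" --pt "125 155 65 0 0 -0.54 0.1" --pt "150 186 80 0 0 -0.65 0.1" --pt "175 217 95 0 0 -0.76 0.1" --pt "200 248 110 0 0 -0.867 0.1"

```text
time: 2.1
tcp_pos: [0.5938, 0.2299, 0.0909]
ee_rot: [-0.001, 0.176, 0.984, -0.0]
ft_force: [0.9, -0.8, 1.0]
opening: 0.9
gripper_force: 0.0
```

```bash
python3 - <<'E'
from h import *
go(SP[0],SP[1],50,SP[2])
im=[]
p,d=imaging.snapshot("side"); 
q=p[200:330,100:260]; im=cv2.resize(q,(738,600),interpolation=cv2.INTER_CUBIC); cv2.imwrite("pics/s1.png",im[...,::-1])
E
```

```text
t 2.1 tcp [593.8 229.9  90.9] f [ 0.9 -0.8  1. ] open 0.9 grip 0.0 shift [-3.6 25.7 40.8] turn [-0.001 -0.001  0.   ] q [ 0.19  0.72  1.51 -0.    0.92 -1.02]
```

View pics/s1.png

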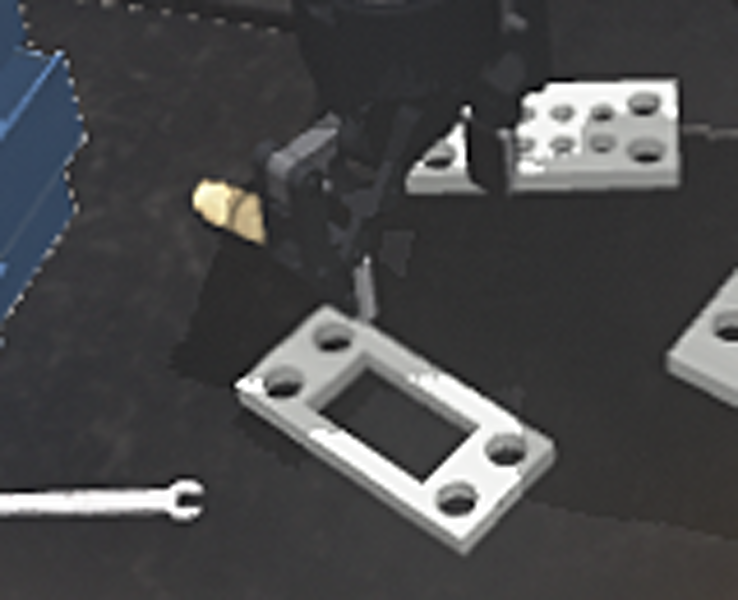

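The fingers hang above the spacer. The near fingertip is at about pixel (179,269), over the plate's rear edge, and the tool is clear of everything.

```bash
python3 - <<'E'
from h import *
d,u=imaging.snapshot("side")[1],None
o=observe()["tcp_pos"]; a=np.radians(159.7); t=np.array([np.sin(a),-np.cos(a)]); x=np.array([np.cos(a),np.sin(a)])
v,u=np.nonzero(d>0); P=depthpt("side",np.c_[u,v],d[v,u])-np.r_[o[:2],0]
ly=P[:,:2]@t; lx=P[:,:2]@x
for nm,m in(("near",(ly>.025)&(ly<.075)),("far",(ly<-.025)&(ly>-.075))):
    m=m&(abs(lx)<.03)&(P[:,2]>.03)&(P[:,2]<.15)
    i=np.argsort(P[m,2])[:12]; print(nm,m.sum()); print(np.c_[lx[m],ly[m],P[m,2]][i].round(3))
E
```

```text
near 211
[[0.006 0.049 0.098]
 [0.003 0.049 0.099]
 [0.009 0.049 0.1  ]
 [0.006 0.049 0.101]
 [0.01  0.044 0.102]
 [0.01  0.047 0.102]
 [0.009 0.043 0.103]
 [0.006 0.048 0.104]
 [0.005 0.05  0.104]
 [0.01  0.049 0.104]
 [0.008 0.048 0.104]
 [0.01  0.047 0.104]]
far 228
[[-0.004 -0.037  0.097]
 [ 0.007 -0.042  0.098]
 [-0.008 -0.036  0.098]
 [ 0.005 -0.036  0.099]
 [ 0.002 -0.036  0.099]
 [-0.011 -0.036  0.099]
 [ 0.004 -0.037  0.099]
 [ 0.001 -0.038  0.1  ]
 [ 0.007 -0.036  0.1  ]
 [-0.    -0.036  0.101]
 [ 0.001 -0.034  0.101]
 [-0.008 -0.036  0.101]]
```

Call:
arm_command --pt "-4 26 10 0 0 0 0.1" --pt "-4 26 40 0 0 0 0.1" --pt "-4 26 65 0 0 0 0.1" --pt "-4 26 80 0 0 0 0.1" --pt "-4 26 86 0 0 0 0.1" --pt "-4 26 90 0 0 0 0.1" --pt "-4 26 92 0 0 0 0.1" --pt "-4 26 92 0 0 0 0.1"

```text
time: 2.87
tcp_pos: [0.6069, 0.2507, 0.0009]
ee_rot: [0.0, 0.179, 0.984, 0.0]
ft_force: [-0.6, -0.3, 0.2]
opening: 0.9
gripper_force: 0.0
```

```bash
python3 -c "
from h import *
go(SP[0],SP[1],-2,SP[2])"
```

```text
t 2.87 tcp [606.9 250.7   0.9] f [-0.6 -0.3  0.2] open 0.9 grip 0.0 shift [1.6 1.6 2.9] turn [ 0.001  0.001 -0.006] q [ 0.22  0.87  1.48 -0.    0.79 -0.99]
```

Call:
arm_command --pt "1 1 2 0 0 0 0.1" --pt "1 1 3 0 0 0 0.25" --pt "1 1 3 0 0 0 0.4" --pt "1 1 3 0 0 0 0.5" --pt "1 1 3 0 0 0 0.5" --pt "1 1 3 0 0 0 0.5"

```text
time: 3.37
tcp_pos: [0.6067, 0.2525, -0.0016]
ee_rot: [0.001, 0.179, 0.984, 0.0]
ft_force: [-0.3, 1.0, 5.5]
opening: 0.681
gripper_force: 65.9
```

```bash
python3 -c "
from h import *
go(SP[0],SP[1],-2,SP[2])"
```

```text
t 3.37 tcp [606.7 252.5  -1.6] f [-0.3  1.   5.5] open 0.681 grip 65.9 shift [ 0.7 -0.1  0.4] turn [ 0.001  0.002 -0.005] q [ 0.22  0.87  1.48  0.    0.78 -0.99]
```

Call:
arm_command --pt "0 0 -5 0 0 0 0.6" --pt "0 0 -15 0 0 0 0.6" --pt "0 0 -30 0 0 0 0.6" --pt "0 0 -50 0 0 0 0.6" --pt "0 0 -75 0 0 0 0.6" --pt "0 0 -100 0 0 0 0.6" --pt "0 0 -120 0 0 0 0.6" --pt "0 0 -130 0 0 0 0.6"

```text
time: 4.03
tcp_pos: [0.607, 0.2525, 0.1305]
ee_rot: [0.002, 0.179, 0.984, 0.001]
ft_force: [0.3, -0.2, -2.4]
opening: 0.677
gripper_force: 65.1
```

```bash
python3 -c "
from h import *
go(RK[0],RK[1],140,180.5); go(470,0,150,180)
p,d=imaging.snapshot('side')
im=cv2.resize(p[150:320,100:300],(706,600),interpolation=cv2.INTER_CUBIC); cv2.imwrite('pics/s2.png',im[...,::-1])"
```

```text
t 4.03 tcp [607.  252.5 130.5] f [ 0.3 -0.2 -2.4] open 0.677 grip 65.1 shift [-126.7 -508.8  -10.3] turn [ 0.002  0.004 -0.368] q [ 0.22  0.69  1.43 -0.    1.02 -0.99]
t 4.03 tcp [607.  252.5 130.5] f [ 0.3 -0.2 -2.4] open 0.677 grip 65.1 shift [  39.3 -284.5  -20.4] turn [ 0.002  0.004 -0.36 ] q [ 0.22  0.69  1.43 -0.    1.02 -0.99]
```

View pics/s2.png

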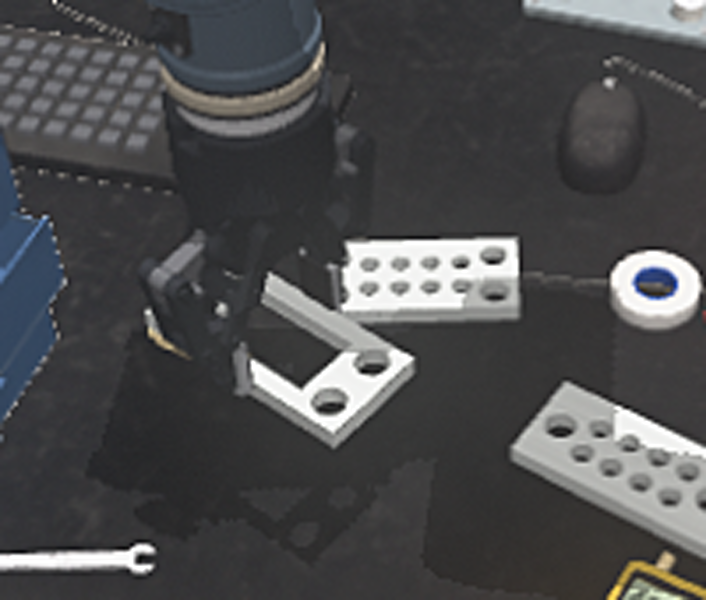

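The spacer is held level across its width, with its near-end holes at crop (372,362) and (330,402). Next I'll carry it to the rack.

Call:
arm_command --pt "-3 -12 0 0 0 -0.01 0.6" --pt "-10 -40 -2 0 0 -0.04 0.6" --pt "-18 -73 -4 0 0 -0.07 0.6" --pt "-27 -108 -6 0 0 -0.1 0.6" --pt "-36 -144 -8 0 0 -0.13 0.6" --pt "-45 -180 -10 0 0 -0.16 0.6" --pt "-54 -216 -10 0 0 -0.18 0.6" --pt "-63 -252 -10 0 0 -0.2 0.6"

```text
time: 4.75
tcp_pos: [0.5748, -0.0073, 0.1362]
ee_rot: [-0.001, 0.079, 0.997, 0.0]
ft_force: [0.3, -0.3, -3.2]
opening: 0.679
gripper_force: 65.1
```

```bash
python3 -c "
from h import *
go(RK[0],RK[1],140,180.5)"
```

```text
t 4.75 tcp [574.8  -7.3 136.2] f [ 0.3 -0.3 -3.2] open 0.679 grip 65.1 shift [ -13.3 -262.2   -3.9] turn [ 0.    -0.002 -0.167] q [-0.21  0.59  1.65 -0.    0.91 -1.62]
```

Call:
arm_command --pt "-2 -36 -2 0 0 -0.02 0.6" --pt "-4 -72 -4 0 0 -0.05 0.6" --pt "-6 -108 -4 0 0 -0.08 0.6" --pt "-8 -144 -4 0 0 -0.11 0.6" --pt "-10 -180 -4 0 0 -0.14 0.6" --pt "-11 -214 -4 0 0 -0.16 0.6" --pt "-13 -244 -4 0 0 -0.167 0.6" --pt "-13 -262 -4 0 0 -0.167 0.6"

```text
time: 5.42
tcp_pos: [0.5463, -0.2701, 0.1401]
ee_rot: [-0.0, -0.002, 1.0, -0.0]
ft_force: [0.7, 0.3, -0.9]
opening: 0.68
gripper_force: 65.1
```

Call:
arm_command --pt "0 0 0 0 0 0 0.6" --pt "0 0 15 0 0 0 0.6" --pt "0 0 35 0 0 0 0.6" --pt "0 0 50 0 0 0 0.6" --pt "0 0 60 0 0 0 0.6" --pt "0 0 60 0 0 0 0.6"

```text
time: 5.92
tcp_pos: [0.5452, -0.2644, 0.0781]
ee_rot: [-0.003, -0.004, 1.0, 0.002]
ft_force: [-0.7, 0.5, -2.2]
opening: 0.68
gripper_force: 65.0
```

```bash
python3 -c "
from h import *
go(RK[0],RK[1],70,180.5)
ims=[]
for n,(a,b,c,d) in dict(side=(225,90,325,190),top=(315,130,415,250)).items():
    p,dd=imaging.snapshot(n); np.savez(n+'3.npz',p=p,d=dd)
    ims.append(cv2.resize(p[b:d,a:c],(400,480),interpolation=cv2.INTER_CUBIC))
cv2.imwrite('pics/c3.png',np.hstack(ims)[...,::-1])"
```

```text
t 5.92 tcp [ 545.2 -264.4   78.1] f [-0.7  0.5 -2.2] open 0.68 grip 65.0 shift [-1.3 -3.9  8.1] turn [ 0.004 -0.005 -0.001] q [-0.64  0.71  1.59  0.    0.85 -2.21]
```

View pics/c3.png

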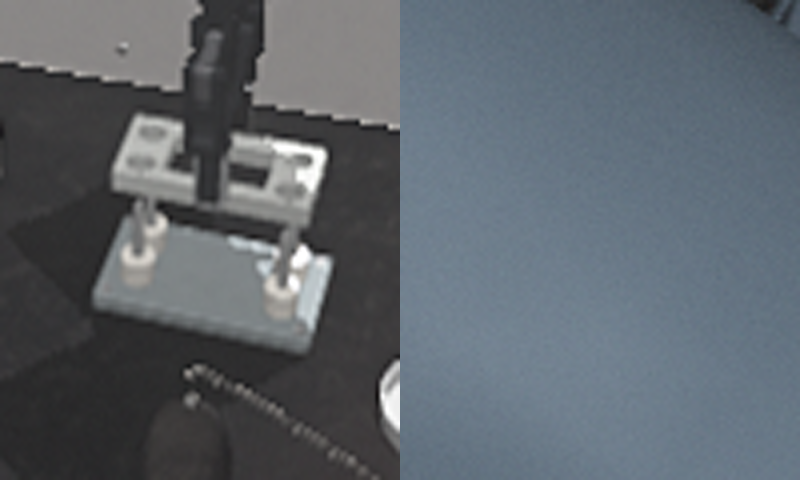

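The plate hangs over the posts in the side view, its top corners at crop (135,115), (328,148), (312,210) and (112,180). The top view is blocked by the arm. Next I'll measure the plate against the rack with the same camera.

```bash
python3 - <<'E'
from h import *
o=observe(); go(RK[0],RK[1],70,180.5)
D=np.load("side3.npz"); d=D["d"]
c=np.array([[135,115],[328,148],[312,210],[112,180]])/[4,4.8]+[225,90]
w=plane("side",c,.0917)*1000; print(w.round(1),w.mean(0).round(1))
# plate plane from depth
v,u=np.mgrid[112:138,250:310]; v=v.ravel();u=u.ravel(); P=depthpt("side",np.c_[u,v],d[v,u])
m=(P[:,2]>.08)&(P[:,2]<.105)&(abs(P[:,0]-.545)<.066)&(abs(P[:,1]+.267)<.03)&(abs(P[:,0]-.545)>.02); Q=P[m]
for _ in range(3):
    A=np.c_[Q[:,:2]-[.545,-.267],np.ones(len(Q))]; k=np.linalg.lstsq(A,Q[:,2],rcond=None)[0]; r=Q[:,2]-A@k; Q=Q[abs(r)<2*r.std()+1e-4]
print(len(Q),"slopes deg",np.degrees(k[:2]).round(2),"z top",k[2].round(4))
G=cv2.cvtColor(D["p"],cv2.COLOR_RGB2GRAY)
g=G[108:138,250:310]; G6=cv2.resize(g,None,fx=6,fy=6,interpolation=cv2.INTER_CUBIC)
E
```

```text
t 6.02 tcp [ 547.  -265.8   80.7] f [ 0.7 -0.2 -1.3] open 0.676 grip 65.0 shift [ 0.5 -2.5 10.7] turn [ 0.001 -0.001 -0.001] q [-0.64  0.7   1.59  0.    0.85 -2.21]
[[ 610.2 -289.5   91.7]
 [ 479.4 -296.    91.7]
 [ 477.2 -233.3   91.7]
 [ 606.4 -222.    91.7]] [ 543.3 -260.2   91.7]
297 slopes deg [-0.23  0.21] z top 0.0891
```

Call:
arm_command --pt "0 -2 0 0 0 0 0.6" --pt "0 -3 3 0 0 0 0.6" --pt "0 -3 9 0 0 0 0.6" --pt "0 -3 15 0 0 0 0.6" --pt "0 -3 21 0 0 0 0.6" --pt "0 -3 27 0 0 0 0.6" --pt "0 -3 33 0 0 0 0.6" --pt "0 -3 36 0 0 0 0.6"

```text
time: 6.68
tcp_pos: [0.5467, -0.2692, 0.0439]
ee_rot: [-0.001, -0.004, 1.0, 0.001]
ft_force: [0.3, -0.1, -1.0]
opening: 0.681
gripper_force: 65.1
```

```bash
python3 -c "
from h import *
go(RK[0],RK[1],27,180.5)
p,dd=imaging.snapshot('side'); np.savez('side4.npz',p=p,d=dd)
cv2.imwrite('pics/c4.png',cv2.resize(p[108:183,235:325],(720,600),interpolation=cv2.INTER_CUBIC)[...,::-1])
go(RK[0],RK[1],27,180.5)
"
```

```text
t 6.68 tcp [ 546.7 -269.2   43.9] f [ 0.3 -0.1 -1. ] open 0.681 grip 65.1 shift [ 0.1  0.9 16.9] turn [ 0.001 -0.001 -0.002] q [-0.64  0.76  1.6  -0.    0.78 -2.22]
t 6.73 tcp [ 546.5 -269.1   43.6] f [-0.4  0.4 -3.6] open 0.684 grip 65.1 shift [-0.   0.7 16.6] turn [ 0.001 -0.002 -0.002] q [-0.64  0.76  1.6   0.    0.78 -2.22]
```

View pics/c4.png

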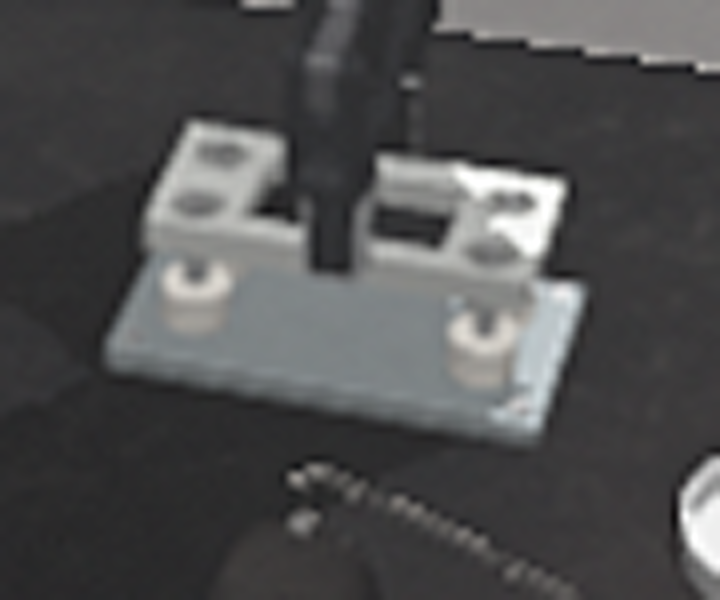

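The near posts stand inside their holes with tips showing through, and there is no contact force. I'll keep lowering.

Call:
arm_command --pt "0 0 4 0 0 0 0.6" --pt "0 0 8 0 0 0 0.6" --pt "0 0 12 0 0 0 0.6" --pt "0 0 15 0 0 0 0.6" --pt "0 0 17 0 0 0 0.6" --pt "0 0 18 0 0 0 0.6" --pt "0 0 18.5 0 0 0 0.6" --pt "0 0 19 0 0 0 0.6"

```text
time: 7.4
tcp_pos: [0.5473, -0.2696, 0.0262]
ee_rot: [0.0, -0.004, 1.0, -0.0]
ft_force: [-0.3, -0.5, -2.4]
opening: 0.683
gripper_force: 65.1
```

```bash
python3 -c "
from h import *
go(RK[0],RK[1],23.4,180.5)"
```

```text
t 7.4 tcp [ 547.3 -269.6   26.2] f [-0.3 -0.5 -2.4] open 0.683 grip 65.1 shift [0.8 1.3 2.8] turn [-0.     0.    -0.002] q [-0.64  0.79  1.61  0.    0.75 -2.22]
```

Call:
arm_command --pt "0 0 0.5 0 0 0 0.6" --pt "0 0 1 0 0 0 0.6" --pt "0 0 1.5 0 0 0 0.6" --pt "0 0 2 0 0 0 0.6" --pt "0 0 2 0 0 0 0.6"

```text
time: 7.82
tcp_pos: [0.5472, -0.2695, 0.0241]
ee_rot: [-0.0, -0.004, 1.0, 0.0]
ft_force: [-0.2, -0.2, -2.3]
opening: 0.68
gripper_force: 65.1
```

Call:
arm_command --pt "0 0 0.5 0 0 0 0.6" --pt "0 0 1 0 0 0 0.6" --pt "0 0 1 0 0 0 0.6"

```text
time: 8.07
tcp_pos: [0.5473, -0.2696, 0.0235]
ee_rot: [0.0, -0.004, 1.0, -0.0]
ft_force: [-1.0, -0.5, 1.2]
opening: 0.681
gripper_force: 65.3
```

Call:
arm_command --pt "0 0 0.5 0 0 0 0.6" --pt "0 0 0.8 0 0 0 0.6" --pt "0 0 0.8 0 0 0 0.6"

```text
time: 8.32
tcp_pos: [0.5473, -0.2696, 0.0234]
ee_rot: [0.0, -0.004, 1.0, -0.0]
ft_force: [-1.2, 1.4, 5.6]
opening: 0.68
gripper_force: 65.9
```

Call:
arm_command --pt "0 0 0 0 0 0 0.3" --pt "0 0 0 0 0 0 0.15" --pt "0 0 0 0 0 0 0.05" --pt "0 0 0 0 0 0 0.05" --pt "0 0 -10 0 0 0 0.05" --pt "0 0 -35 0 0 0 0.05" --pt "0 0 -70 0 0 0 0.05" --pt "0 0 -105 0 0 0 0.05"

```text
time: 8.98
tcp_pos: [0.5465, -0.2691, 0.1281]
ee_rot: [-0.001, -0.004, 1.0, 0.001]
ft_force: [1.0, -0.0, -0.5]
opening: 0.952
gripper_force: 0.0
```

```bash
python3 -c "
from h import *
go(VP[0],VP[1],100,VP[2]); go(VP[0],VP[1],100,VP[2]+180)
p,dd=imaging.snapshot('side'); np.savez('side5.npz',p=p,d=dd)
v,u=np.mgrid[120:160,240:315]; v=v.ravel();u=u.ravel(); P=depthpt('side',np.c_[u,v],dd[v,u]); g=p[v,u].mean(1)
m=(abs(P[:,2]-.037)<.008)&(abs(P[:,0]-.546)<.064)&(abs(P[:,1]+.267)<.03)&(g>130);Q=P[m]
A=np.c_[Q[:,:2]-[.546,-.267],np.ones(len(Q))];k=np.linalg.lstsq(A,Q[:,2],rcond=None)[0];print(len(Q),'slopes deg',np.degrees(k[:2]),'z',k[2])
"
```

```text
t 8.98 tcp [ 546.5 -269.1  128.1] f [ 1.  -0.  -0.5] open 0.952 grip 0.0 shift [-57.7 340.8  28.5] turn [-0.003 -0.003  2.815] q [-0.64  0.64  1.56 -0.    0.95 -2.22]
t 8.98 tcp [ 546.5 -269.1  128.1] f [ 1.  -0.  -0.5] open 0.952 grip 0.0 shift [-57.7 340.8  28.5] turn [ 0.002 -0.002 -0.326] q [-0.64  0.64  1.56 -0.    0.95 -2.22]
395 slopes deg [ 0.10435787 -0.24230845] z 0.03519135404490403
```

Call:
arm_command --pt "-4 22 -10 0 0 -0.02 0.1" --pt "-11 62 -10 0 0 -0.06 0.1" --pt "-17 102 -10 0 0 -0.1 0.1" --pt "-24 142 -10 0 0 -0.14 0.1" --pt "-31 182 0 0 0 -0.18 0.1" --pt "-38 222 5 0 0 -0.23 0.1" --pt "-44 262 15 0 0 -0.28 0.1" --pt "-51 302 25 0 0 -0.326 0.1"

```text
time: 9.7
tcp_pos: [0.5964, 0.0345, 0.103]
ee_rot: [0.001, -0.167, 0.986, -0.0]
ft_force: [-0.2, 0.1, -1.0]
opening: 0.899
gripper_force: 0.0
```

Call:
arm_command --pt "4 34 0 0 0 0 0.1" --pt "6 38 0 0 0 0 0.1" --pt "6 38 10 0 0 0 0.1"

```text
time: 9.95
tcp_pos: [0.5777, 0.0689, 0.0938]
ee_rot: [0.001, -0.168, 0.986, -0.0]
ft_force: [0.2, -0.0, -0.1]
opening: 0.902
gripper_force: 0.0
```

```bash
python3 -c "
from h import *
go(VP[0],VP[1],-2,VP[2]+180)
p,dd=imaging.snapshot('side'); cv2.imwrite('pics/c5.png',cv2.resize(p[110:270,150:330],(675,600),interpolation=cv2.INTER_CUBIC)[...,::-1])
go(VP[0],VP[1],-2,VP[2]+180)
"
```

```text
t 9.95 tcp [577.7  68.9  93.8] f [ 0.2 -0.  -0.1] open 0.902 grip 0.0 shift [-23.5  -4.8  95.9] turn [-0.001  0.002  0.004] q [-0.07  0.66  1.66 -0.    0.83 -1.98]
t 10.0 tcp [577.3  67.3  91.3] f [ 1.2  0.3 -0.4] open 0.894 grip 0.0 shift [-24.7  -3.3  93.3] turn [-0.    -0.001  0.002] q [-0.08  0.66  1.66 -0.    0.82 -1.98]
```

View pics/c5.png

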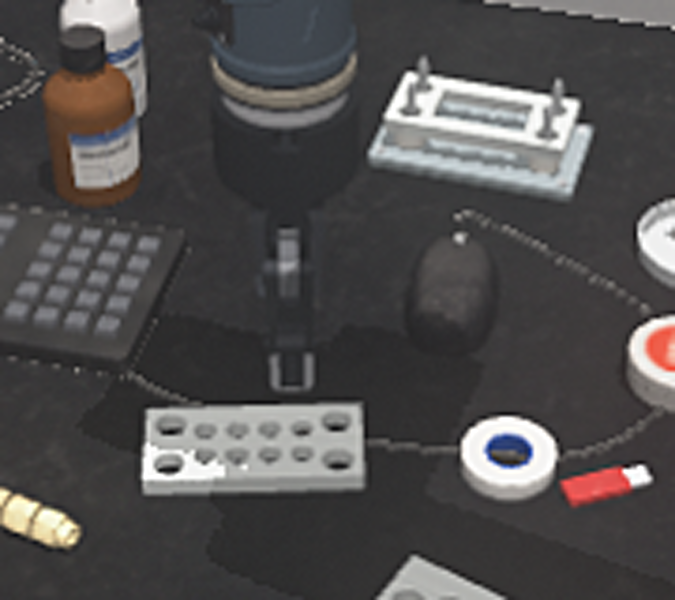

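The spacer sits flat on the rack, with all four posts through it. The vial plate is below, and the tool needs another 24 mm along its −x, so I'll shift, descend and grip.

Call:
arm_command --pt "-15 -3 5 0 0 0 0.1" --pt "-24 -4 20 0 0 0 0.1" --pt "-24 -4 45 0 0 0 0.1" --pt "-24 -4 65 0 0 0 0.1" --pt "-24 -4 80 0 0 0 0.1" --pt "-24 -4 86 0 0 0 0.1" --pt "-24 -4 90 0 0 0 0.1" --pt "-24 -4 91 0 0 0 0.1"

```text
time: 10.67
tcp_pos: [0.6023, 0.0694, 0.001]
ee_rot: [-0.0, -0.165, 0.986, -0.0]
ft_force: [0.2, -0.2, 0.4]
opening: 0.899
gripper_force: 0.0
```

```bash
python3 -c "
from h import *
go(VP[0],VP[1],-1.6,VP[2]+180)"
```

```text
t 10.67 tcp [602.3  69.4   1. ] f [ 0.2 -0.2  0.4] open 0.899 grip 0.0 shift [-0.3  2.8  2.6] turn [-0.    -0.    -0.002] q [-0.07  0.83  1.62 -0.    0.69 -1.97]
```

Call:
arm_command --pt "0 2 1.5 0 0 0 0.1" --pt "0 2.5 2.5 0 0 0 0.25" --pt "0 2.5 2.5 0 0 0 0.4" --pt "0 2.5 2.5 0 0 0 0.6" --pt "0 2.5 2.5 0 0 0 0.6" --pt "0 2.5 2.5 0 0 0 0.6"

```text
time: 11.17
tcp_pos: [0.6021, 0.073, 0.0003]
ee_rot: [0.001, -0.166, 0.986, -0.0]
ft_force: [-0.8, -1.3, 6.1]
opening: 0.681
gripper_force: 65.1
```

Call:
arm_command --pt "0 0 -5 0 0 0 0.6" --pt "0 0 -15 0 0 0 0.6" --pt "0 0 -30 0 0 0 0.6" --pt "0 0 -50 0 0 0 0.6" --pt "0 0 -75 0 0 0 0.6" --pt "0 0 -105 0 0 0 0.6" --pt "0 0 -130 0 0 0 0.6" --pt "0 0 -145 0 0 0 0.6"

```text
time: 11.83
tcp_pos: [0.602, 0.0732, 0.1473]
ee_rot: [0.002, -0.166, 0.986, -0.0]
ft_force: [-0.5, 0.3, -1.9]
opening: 0.68
gripper_force: 64.6
```

```bash
python3 -c "
from h import *
go(547,-269.5,145,180.5)"
```

```text
t 11.83 tcp [602.   73.2 147.3] f [-0.5  0.3 -1.9] open 0.68 grip 64.6 shift [ 164.2 -305.8    2.1] turn [-0.001  0.004  0.325] q [-0.06  0.6   1.56  0.    0.97 -1.97]
```

Call:
arm_command --pt "7 -13 0 0 0 0.02 0.6" --pt "21 -39 0 0 0 0.06 0.6" --pt "39 -73 0 0 0 0.1 0.6" --pt "58 -107 0 0 0 0.15 0.6" --pt "76 -141 0 0 0 0.2 0.6" --pt "95 -176 0 0 0 0.25 0.6" --pt "113 -211 0 0 0 0.29 0.6" --pt "130 -244 0 0 0 0.325 0.6"

```text
time: 12.5
tcp_pos: [0.5561, -0.2023, 0.143]
ee_rot: [-0.001, -0.003, 1.0, 0.0]
ft_force: [0.3, -0.3, -2.5]
opening: 0.679
gripper_force: 64.6
```

```bash
python3 -c "
from h import *
go(547,-269.5,95,180.5)"
```

```text
t 12.5 tcp [ 556.1 -202.3  143. ] f [ 0.3 -0.3 -2.5] open 0.679 grip 64.6 shift [  9.3 -67.2  47.9] turn [ 0.001 -0.002 -0.004] q [-0.54  0.6   1.6  -0.    0.95 -2.11]
```

Call:
arm_command --pt "4 -28 0 0 0 0 0.6" --pt "7 -50 0 0 0 0 0.6" --pt "9 -64 3 0 0 0 0.6" --pt "9 -67 15 0 0 0 0.6" --pt "9 -67 35 0 0 0 0.6" --pt "9 -67 55 0 0 0 0.6" --pt "9 -67 68 0 0 0 0.6" --pt "9 -67 70 0 0 0 0.6"

```text
time: 13.17
tcp_pos: [0.5469, -0.2638, 0.0698]
ee_rot: [-0.004, -0.004, 1.0, 0.003]
ft_force: [-0.4, -0.0, -0.9]
opening: 0.675
gripper_force: 64.8
```

Call:
arm_command --pt "0 0 0 0 0 0 0.6" --pt "0 0 0 0 0 0 0.6"

```text
time: 13.33
tcp_pos: [0.5497, -0.2662, 0.0737]
ee_rot: [-0.0, -0.005, 1.0, 0.0]
ft_force: [0.9, 0.2, -2.1]
opening: 0.678
gripper_force: 64.8
```

```bash
python3 -c "
from h import *
go(547,-269.5,60,180.5)
p,dd=imaging.snapshot('side'); cv2.imwrite('pics/c6.png',cv2.resize(p[100:175,235:325],(720,600),interpolation=cv2.INTER_CUBIC)[...,::-1])
"
```

```text
t 13.33 tcp [ 549.7 -266.2   73.7] f [ 0.9  0.2 -2.1] open 0.678 grip 64.8 shift [ 2.8 -3.3 13.7] turn [ 0.001 -0.     0.   ] q [-0.63  0.72  1.59  0.    0.84 -2.21]
```

View pics/c6.png

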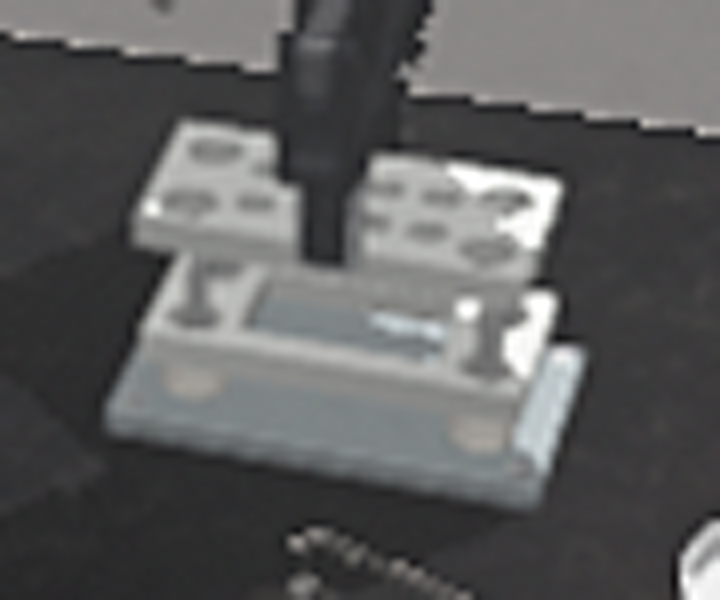

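The vial plate is over the posts, about 3 mm off in x and y by the arm's reading. I'll correct that and lower it.

Call:
arm_command --pt "1.5 -2 0 0 0 0 0.6" --pt "2.5 -3 0 0 0 0 0.6" --pt "2.5 -3 4 0 0 0 0.6" --pt "2.5 -3 9 0 0 0 0.6" --pt "2.5 -3 14 0 0 0 0.6" --pt "2.5 -3 19 0 0 0 0.6" --pt "2.5 -3 23 0 0 0 0.6" --pt "2.5 -3 25 0 0 0 0.6"

```text
time: 14.05
tcp_pos: [0.5467, -0.2698, 0.0478]
ee_rot: [-0.001, -0.004, 1.0, 0.001]
ft_force: [0.8, -0.3, -1.8]
opening: 0.677
gripper_force: 64.9
```

Call:
arm_command --pt "0 0 2 0 0 0 0.6" --pt "0 0 4 0 0 0 0.6" --pt "0 0 6 0 0 0 0.6" --pt "0 0 7.5 0 0 0 0.6" --pt "0 0 8.5 0 0 0 0.6" --pt "0 0 9 0 0 0 0.6" --pt "0 0 9 0 0 0 0.6"

```text
time: 14.63
tcp_pos: [0.5472, -0.2702, 0.0399]
ee_rot: [0.0, -0.004, 1.0, -0.0]
ft_force: [0.2, -0.7, -1.9]
opening: 0.68
gripper_force: 64.9
```

Call:
arm_command --pt "0 0 0.5 0 0 0 0.6" --pt "0 0 1 0 0 0 0.6" --pt "0 0 1.5 0 0 0 0.6" --pt "0 0 2 0 0 0 0.6" --pt "0 0 2 0 0 0 0.6"

```text
time: 15.05
tcp_pos: [0.5471, -0.2701, 0.0379]
ee_rot: [-0.0, -0.004, 1.0, 0.0]
ft_force: [0.5, -0.7, -2.7]
opening: 0.681
gripper_force: 64.9
```

Call:
arm_command --pt "0 0 0.5 0 0 0 0.6" --pt "0 0 1 0 0 0 0.6" --pt "0 0 1 0 0 0 0.6"

```text
time: 15.3
tcp_pos: [0.5472, -0.2702, 0.0373]
ee_rot: [0.0, -0.004, 1.0, -0.0]
ft_force: [-0.1, 1.7, 1.4]
opening: 0.678
gripper_force: 65.1
```

Call:
arm_command --pt "0 0 0.5 0 0 0 0.6" --pt "0 0 0.8 0 0 0 0.6" --pt "0 0 0.8 0 0 0 0.6"

```text
time: 15.55
tcp_pos: [0.5472, -0.2702, 0.0373]
ee_rot: [0.0, -0.004, 1.0, -0.0]
ft_force: [-1.4, 0.7, 6.5]
opening: 0.683
gripper_force: 65.8
```

Call:
arm_command --pt "0 0 0 0 0 0 0.3" --pt "0 0 0 0 0 0 0.15" --pt "0 0 0 0 0 0 0.05" --pt "0 0 0 0 0 0 0.05" --pt "0 0 -10 0 0 0 0.05" --pt "0 0 -35 0 0 0 0.05" --pt "0 0 -70 0 0 0 0.05" --pt "0 0 -105 0 0 0 0.05"

```text
time: 16.22
tcp_pos: [0.5464, -0.2697, 0.1418]
ee_rot: [-0.001, -0.004, 1.0, 0.001]
ft_force: [1.0, -0.7, 1.0]
opening: 0.955
gripper_force: 0.0
```

Call:
arm_command --pt "0 30 0 0 0 0 0.05" --pt "0 65 0 0 0 0 0.05" --pt "0 100 0 0 0 0 0.05" --pt "0 135 0 0 0 0 0.05" --pt "0 160 0 0 0 0 0.05" --pt "0 170 0 0 0 0 0.05" --pt "0 170 0 0 0 0 0.05" --pt "0 170 0 0 0 0 0.05"

```text
time: 16.88
tcp_pos: [0.5464, -0.1006, 0.1417]
ee_rot: [0.001, -0.005, 1.0, -0.001]
ft_force: [0.4, -0.8, 0.2]
opening: 0.948
gripper_force: 0.0
```

```bash
python3 -c "
from h import *
p,dd=imaging.snapshot('side')
v,u=np.mgrid[110:160,240:315]; v=v.ravel();u=u.ravel(); P=depthpt('side',np.c_[u,v],dd[v,u]); g=p[v,u].mean(1)
m=(abs(P[:,2]-.048)<.007)&(abs(P[:,0]-.546)<.064)&(abs(P[:,1]+.267)<.03)&(g>130);Q=P[m]
A=np.c_[Q[:,:2]-[.546,-.267],np.ones(len(Q))];k=np.linalg.lstsq(A,Q[:,2],rcond=None)[0];print(len(Q),'slopes deg',np.degrees(k[:2]),'z',k[2])
cv2.imwrite('pics/c7.png',cv2.resize(p[100:175,235:325],(720,600),interpolation=cv2.INTER_CUBIC)[...,::-1])
go(547,-269.5,145,180.5)
"
```

```text
459 slopes deg [0.15294375 0.74649466] z 0.04712833662262008
t 16.93 tcp [ 546.5 -101.5  141.6] f [-0.5  0.3 -0.2] open 0.948 grip 0.0 shift [   0.9 -168.1   -3.2] turn [-0.001  0.001 -0.001] q [-0.38  0.56  1.69 -0.    0.89 -1.96]
```

View pics/c7.png

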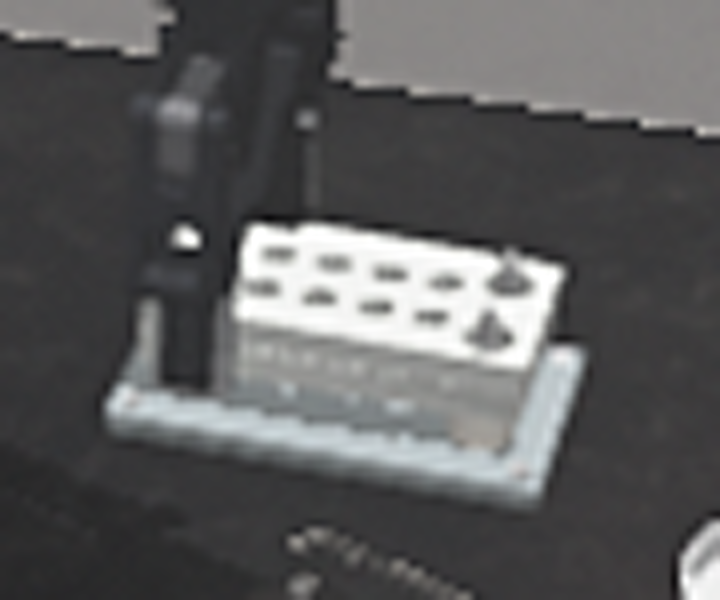

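The vial plate lies on the spacer. Both visible posts stand through its right-end holes at crop (510,270) and (490,325). The plate top is 12 mm above the spacer's measured top, and the gripper is clear.

```bash
python3 -c "
from rig import ticket; print(ticket.hand_in())"
```

```text
the job is handed in; nothing more can be done
None
```

The job is handed in: the spacer plate and then the vial plate were lowered over the posts and released only after light contact (about 6 N), and the third plate was left alone. In the last picture the gripper hid the rack's left end, so I confirmed that end only by the depth reading and the seating height.

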